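Roll the lipping home on a board's edge

TASK

Two boards stand clamped on edge on the bench; one is still bare, on the other two lengths of dark wooden lipping along the top edge still stand proud. Pick up the hand roller with the two rubber wheels and roll it firmly along that lipping, pressing the lipping with the roller only, until both lengths are fully home, flush on the board; then stand the roller back on the bench on its wheels and let go.

Things in the scene. Friction and masses are not known exactly. Their poses are not given: they have to be found in the camera images.
- roller: Hand roller, 0.54 kg, upright on two black wheels (44 mm dia, 50 wide, axles along y at x +-26 mm). Origin: centre of footprint, level with the wheels' underside; x = rolling direction, z up. 84 mm metal deck, 62 wide, top at z 53 mm; on it a wooden grip centred on the origin: 64 along x, 28 thick in y, z 51 to 99 mm. Grip across y. A bystander sanding block has the same grip but no wheels.
- wheel (a joint): Turn of the roller's wheels about their axle, rad, 0 at the start; both wheels are geared together and turn freely (1 rad = 22 mm of rolling, either sign).
- strip_right: Dark lipping length, 89 x 30 x 6 mm, at the board's -y end. Origin: underside centre; x along the edge towards strip_left, z up. Starts 4.5 to 6 mm above the board's edge, slides straight down if pushed anywhere with over 8 N, stays where left. Home: underside at 75 mm, top at 81 mm above bench, on a hard stop. Board fixed, 200 x 30 mm; clamp feet 45 mm high, 47 mm out each side.
- strip_left: Second length of the same lipping, alike in size, stiffness and travel, butted to strip_right at the board's +y end (centres 90 mm apart; 179 mm in all). Same origin and axes; x points away from strip_right. The other board, a bystander, has no lipping.
Not all that is in view belongs to the job. Leave any blue or green look-alike of the roller alone.

How it is judged:
By the outcome, as a careful person would: the job done as asked, in the order asked, and still so for the second after the job is handed in, with the robot touching nothing.
It also fails if it takes over 54 s, if anything falls off the work surface, if the arm or the gripper's body presses on something with over 40 N, if the wrist force passes 120 N, or if a joint passes its speed limit or range.

ROBOT

A 6-joint arm with a two-finger parallel gripper is mounted at the origin on the work surface. World frame = base frame: x ahead of the robot, y to its left, z up, the work surface at z = 0. Lengths are in m, angles in degrees, forces in N, time in s.
With the tool pointing down it reaches from about 0.425 to 0.95 m from the base axis. Payload 3.5 kg.
Tool frame: the origin (TCP) lies between the finger pads; the fingertips stand 8 mm ahead of it and the grasp point (between the pads) lies 11 mm behind it (arm.tip_extent is the distance from the TCP to the fingertips, in m); z points along the fingers, y is the line along which they close (so a half turn about z gives the same grasp; the last joint's range is limited). The gripper opens to 85 mm and grips with 20 to 120 N. Pads are 22 mm wide; open, the fingers measure 114 mm over their backs; the gripper's body (76 mm by 85 mm) begins 54 mm behind the grasp point. The pads swing forward as they close: fully open they stand 13 mm farther back than shut.
Start: joints at [56.551, 16.404, 90.338, -0, 73.258, -8.594], TCP at [0.284, 0.612, 0.239] pointing down, gripper open.
Joint ranges: [-158.93, 158.93], [-51.34, 127.21], [12.03, 142.37], [-87.48, 267.48], [13.55, 161.25], [-162.69, 162.69]. Speed limits (degrees/s): [159.86, 159.86, 180, 180, 180, 180].

INTERFACE

Orientations are given as a 3x3 rotation matrix whose columns are the frame's x, y, z axes.
In Python, from bench import arm, eyes gives the robot as it stands.
- The arm moves only by the tool step_arm, never from a script. Its argument "moves" is a list of rows, each an object of numbers: "rx", "ry", "rz": the turn, a rotation vector about the tool's x, y, z in degrees; "dx", "dy", "dz": the shift along the tool's x, y, z in units of 25 mm (1.0 is 25 mm); "grip": the finger opening in mm, from 0 to 85.4. In form: [{"rx": .., "ry": .., "rz": .., "dx": .., "dy": .., "dz": .., "grip": ..}, ...]. A call has 1 to 5 rows; each row is the pose to reach, as a shift and turn from the pose commanded when the call began, along the tool's axes at that moment; what a row does not reach only later rows make up. A row lasts 1/12 s, in which the tool goes at most 41.7 mm and 7.16 degrees, less where a joint would pass 70% of its speed; a pose out of reach is approached as far as the arm can. A call with a gripper value outside its range is refused whole. The fingers move at their own pace and stop on an object; "grip_force" is the grip in N (left out, the last holds). Time passes only in rows, so rows that repeat a pose let the fingers close. It gives the time, the measured TCP pose, the force, the opening and the grip force at its end, in the units of the state.
- arm.state(): the state, without advancing time (a new reading comes with each control period).
- eyes.read_camera(name): name is "scene" or "top" or "wrist"; returns (picture, depth): 400x640x3 uint8, blue, green, red; 400x640 float32, m along the optical axis (not along the pixel's ray), 0 where there is no reading.
- eyes.camera_info(name): a dict with "fovy" (degrees; the focal length in pixels is half the picture's height over the tangent of half this angle, whatever the lens; pixels are square), "cx", "cy" (the principal point, pixels), "pose" (4x4, takes a point from camera to world coordinates). Camera axes: x right, y down, z forward; pixel columns grow to the right and rows downward; lengths in m; the calibration is good to about 2 mm. A picture is of the moment at which its call begins: read the wrist's pose just before it. camera_info takes no time and is no camera call; for the wrist camera it gives the pose at the moment of the call.
- arm.sign_off(): hands the job in; it is judged then, once.
Trained networks look in the newest picture that a camera, given by its name, has taken for a name from the list of things; names that differ only in an ending like _2 or _b are one class to them, and where a whole thing is asked for, a point or a joint stands for the part that bears it (a point fixed in the world has none). Each returns a list of dicts, best first, with "score" (0 to 1); they miss things now and then, are a little off and sometimes report something else, mostly with a low value. They report only what shows in the picture. A call takes as long as a camera call. They do not tell look-alikes from the thing itself.
- eyes.recognise(label, camera): "at" ([x, y, z] in m, in world coordinates, good to about 4 mm: the middle of the surface that is visible of it).
- eyes.masks_of(label, camera): "region" (400x640 bool, what is visible of it).
- eyes.tip_of(label, camera): "at" ([x, y, z] in m, in world coordinates, good to about 4 mm: a listed point, or the origin of a listed thing).
The state is a dict: "time_s": time; "qpos": joint angles; "joint_velocities": joint speeds; "tau": joint torques, N m; "eef_pos": TCP position; "eef_rot": TCP orientation; "ft_force": force on the tool from outside, world axes, zero at the start; "ft_torque": the same for the moment, N m; "width": opening from 0.0 (shut) to 1.0 (fully open); "finger_force": force on a finger pad.
Only numpy, scipy, OpenCV 4.12 (cv2) and the standard library are available. Lean on these libraries where they do the work, as an engineer would, in place of code of your own. Each camera call takes 0.05 s, during which the arm holds its last target. There are 200 camera calls.

## Working session

There is one attempt and no reset: what is moved stays moved. The work goes in short steps, Python scripts to look and compute and a tool call to move; the robot and the scene stay as the last step left them, time stands still between calls to the robot, and variables do not carry over. Pictures are saved under pics/ and viewed, at most 10 in all, crops included, and the job is handed in when it is done.

Besides the shell and the picture viewer there is one more tool, called after ">>>" in YAML: its name, and indented under it one key for each argument. step_arm: Moves the arm, as the interface text tells. Its arguments: {"type":"object","properties":{"moves":{"type":"array"},"grip_force":{"type":"number"}},"required":["moves"]}

```bash
mkdir -p pics; ls; cat > h.py <<'E'
import numpy as np, cv2
from bench import arm, eyes
def K(n):
    i=eyes.camera_info(n); return 200/np.tan(np.radians(i["fovy"]/2)),i["cx"],i["cy"],np.array(i["pose"])
def cloud(n,d):
    f,cx,cy,P=K(n); v,u=np.mgrid[:400,:640]
    p=np.stack([(u-cx)/f*d,(v-cy)/f*d,d],-1)
    w=p@P[:3,:3].T+P[:3,3]; w[d<=0]=np.nan; return w
E
python3 - <<'E'
from h import *
ims=[]
for n in("scene","top"):
    p,d=eyes.read_camera(n); cv2.imwrite(f"pics/{n}0.png",p); np.save(f"{n}0.npy",cloud(n,d)); 
    for l in("roller","strip_right","strip_left"):
        for f in(eyes.recognise,eyes.tip_of):
            print(n,l,f.__name__,[(np.round(r["at"],3).tolist(),round(r["score"],2)) for r in f(l,n)])
print(arm.state()["time_s"],arm.state()["eef_rot"])
E
```

```text
pics
scene roller call [([0.49, -0.292, 0.054], 0.8), ([0.594, -0.013, 0.053], 0.8), ([0.437, -0.171, 0.056], 0.79), ([0.349, -0.275, 0.052], 0.61)]
scene roller call [([0.418, -0.163, 0.005], 0.96), ([0.58, 0.005, -0.002], 0.92), ([0.472, -0.278, -0.0], 0.88), ([0.335, -0.268, -0.002], 0.69)]
scene strip_right call [([0.642, -0.125, 0.086], 0.86)]
scene strip_right call [([0.643, -0.123, 0.076], 0.64)]
scene strip_left call [([0.551, -0.146, 0.088], 0.56)]
scene strip_left call [([0.552, -0.145, 0.081], 0.71)]
top roller call [([0.569, 0.002, 0.05], 0.91), ([0.41, -0.158, 0.054], 0.8), ([0.471, -0.274, 0.053], 0.79), ([0.34, -0.258, 0.054], 0.64)]
top roller call [([0.413, -0.161, 0.002], 0.94), ([0.338, -0.267, 0.003], 0.86), ([0.477, -0.286, 0.002], 0.63), ([0.581, 0.003, -0.004], 0.56)]
top strip_right call [([0.636, -0.125, 0.083], 0.84)]
top strip_right call [([0.639, -0.127, 0.081], 0.74)]
top strip_left call [([0.555, -0.144, 0.087], 0.97)]
top strip_left call [([0.555, -0.146, 0.081], 0.63)]
0.7 [[-9.07375241e-01  4.20321510e-01  9.25046766e-06]
 [ 4.20321509e-01  9.07375237e-01  8.88666155e-05]
 [ 2.89589048e-05  8.45235372e-05 -9.99999996e-01]]
```

View pics/scene0.png

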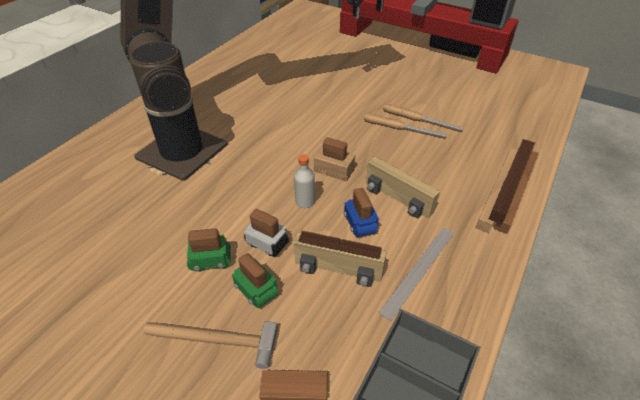

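View pics/top0.png

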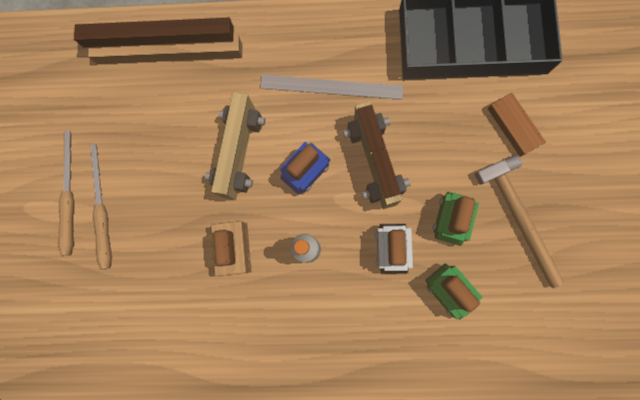

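The roller candidates are:
- metal/silver deck on black wheels: top (395,248), scene (266,230)
- green look-alikes: top (457,218) and (455,291)
- blue look-alike: top (304,167)
- sanding block with no wheels: top (228,248)

I choose the silver one. The board with the dark lipping is at top (378,155), and the bare board is at (232,145). Next I check with a close crop and measure.

```bash
python3 - <<'E'
from h import *
s=cv2.imread("pics/scene0.png");t=cv2.imread("pics/top0.png")
a=cv2.resize(s[190:270,220:400],(720,320),interpolation=2); b=cv2.resize(t[95:285,330:430],(300,570),interpolation=2)
o=np.zeros((590,800,3),np.uint8); o[:240,:480]=cv2.resize(s[190:270,220:380],(480,240),interpolation=2); o[:570,490:790]=b
cv2.imwrite("pics/crop1.png",o)
w=np.load("top0.npy"); 
def rect(m,name):
    P=w[m]; r=cv2.minAreaRect((P[:,:2]*1000).astype(np.float32)); print(name,m.sum(),np.round(r[0],1),np.round(r[1],1),round(r[2],1),"z",np.round(np.nanpercentile(P[:,2],[5,50,95]),4))
    return r
Z=w[...,2]; c=np.array([.413,-.161]); near=np.hypot(w[...,0]-c[0],w[...,1]-c[1])<.06
rect(near&(Z>.09)&(Z<.11),"grip"); rect(near&(Z>.045)&(Z<.06),"deck"); rect(near&(Z>.03)&(Z<.11),"all")
n2=np.hypot(w[...,0]-.597,w[...,1]+.135)<.13
dark=t.max(2)<110
r=rect(n2&(Z>.078)&(Z<.095)&(np.hypot(w[...,0]-.6,w[...,1]+.135)<.12),"edge")
P=w[n2&(Z>.078)&(Z<.095)]; 
u=np.linalg.svd((P-P.mean(0))[:,:2],full_matrices=False)[2][0]; print(u,np.degrees(np.arctan2(u[1],u[0])))
q=(P[:,:2]-P[:,:2].mean(0))@u
for k in np.arange(-.1,.1,.02):
    m=(q>k)&(q<k+.02); print(round(k,2),m.sum(),np.round(np.median(P[m],0),4) if m.any() else "")
E
```

```text
grip 566 [ 418.2 -161.4] [28.2 61.7] 89.2 z [0.0944 0.0985 0.1007]
deck 842 [ 418.  -161.4] [62.1 83.6] 89.3 z [0.0507 0.0531 0.0557]
all 1595 [ 417.6 -161.2] [62.6 91.5] 88.8 z [0.0361 0.0545 0.1001]
edge 1544 [ 586.4 -120.7] [170.8 146.8] 45.7 z [0.0837 0.086  0.0885]
[-0.95956416 -0.28149   ] -163.65084727322397
-0.1 84 [ 0.6783 -0.1126  0.0857]
-0.08 169 [ 0.6642 -0.1173  0.0856]
-0.06 166 [ 0.6441 -0.1222  0.0857]
-0.04 188 [ 0.6237 -0.1254  0.086 ]
-0.02 173 [ 0.6056 -0.1319  0.0858]
0.0 174 [ 0.5865 -0.1371  0.0864]
0.02 175 [ 0.5674 -0.1432  0.0862]
0.04 179 [ 0.5475 -0.1481  0.0863]
0.06 177 [ 0.5284 -0.1529  0.0862]
0.08 75 [ 0.5151 -0.1575  0.0863]
```

View pics/crop1.png

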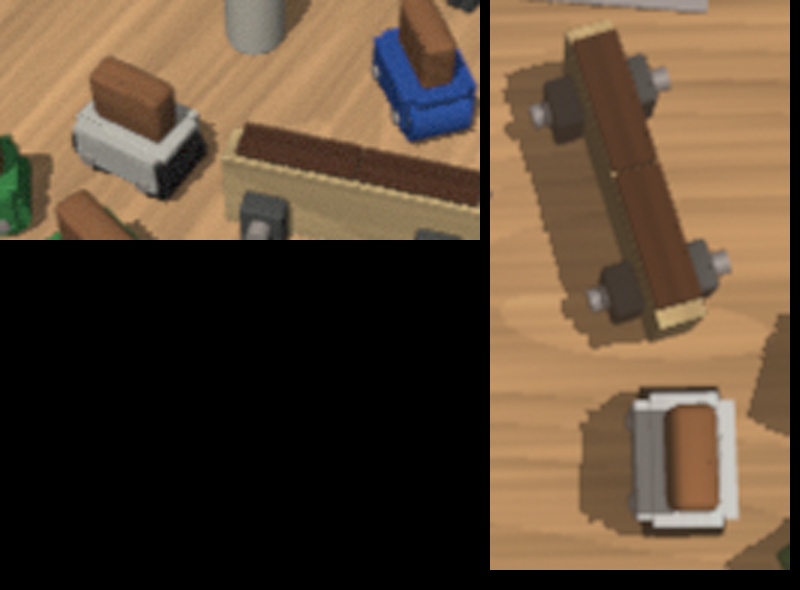

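The crop confirms it: white metal deck, black wheels and wooden grip at top (395,248). The grip's length runs along world x. The lipping is two dark lengths, and the bare board ends show beyond them. Next I fit the strip line and work out the first move.

```bash
cat >> h.py <<'E'
def go(x,y,z,yaw=None,fr=None):
    """shift (units of 25 mm) and rz to world target; yaw = angle of tool y axis. fr=(pos,R) of start, default measured"""
    s=arm.state(); p,R=(np.array(s["eef_pos"]),np.array(s["eef_rot"])) if fr is None else fr
    d=R.T@(np.array([x,y,z])-p)/.025
    cy=np.degrees(np.arctan2(R[1,1],R[0,1])); rz=0 if yaw is None else -(((yaw-cy)+90)%180-90)
    print("from",np.round(p,4),"yaw",round(cy,2),"-> d",np.round(d,3),"rz",round(rz,2),"q",np.round(s["qpos"],0),"t",s["time_s"])
E
python3 - <<'E'
from h import *
t=cv2.imread("pics/top0.png"); w=np.load("top0.npy"); Z=w[...,2]
hsv=cv2.cvtColor(t,cv2.COLOR_BGR2HSV)
for z in(.074,):
    m=(Z>.08)&(Z<.092)&(abs(w[...,0]-.597)<.11)&(abs(w[...,1]+.135)<.05)&(t.sum(2)<260)
    n,l,st,_=cv2.connectedComponentsWithStats(m.astype(np.uint8)); 
    k=1+np.argmax(st[1:,4]); P=w[l==k]
    r=cv2.minAreaRect((P[:,:2]*1000).astype(np.float32)); print(len(P),r,np.median(P[:,2]))
    u=np.linalg.svd((P-P.mean(0))[:,:2],full_matrices=False)[2][0]; print(P.mean(0),np.degrees(np.arctan2(u[1],u[0]))%180)
go(.5,.3,.24,80); go(.418,-.161,.2,89.2)
E
```

```text
1473 ((598.3328247070312, -134.41983032226562), (177.80479431152344, 30.180875778198242), 15.10441780090332) 0.08599575443728136
[ 0.5962212  -0.1345581   0.08602884] 15.100853339253717
from [0.2837 0.6125 0.2394] yaw 65.15 -> d [-13.105  -7.705  -0.026] rz -14.85 q [57. 16. 90.  0. 73. -9.] t 0.7
from [0.2837 0.6125 0.2394] yaw 65.15 -> d [-17.88  -25.816   1.573] rz -24.05 q [57. 16. 90.  0. 73. -9.] t 0.7
```

>>> step_arm:
  moves:
    - {"dx":-13.1,"dy":-7.7,"rz":-24,"grip":70}
    - {"dx":-13.1,"dy":-7.7,"rz":-24,"grip":70}
    - {"dx":-13.1,"dy":-7.7,"rz":-24,"grip":70}
    - {"dx":-13.1,"dy":-7.7,"rz":-24,"grip":70}
    - {"dx":-13.1,"dy":-7.7,"rz":-24,"grip":70}

```text
invalid input
```

```bash
python3 -c "
from h import *
go(.418,-.161,.2,89.2)"
```

```text
from [0.2837 0.6125 0.2394] yaw 65.15 -> d [-17.88  -25.816   1.573] rz -24.05 q [57. 16. 90.  0. 73. -9.] t 0.7
```

>>> step_arm:
  moves:
    - {"rx":0,"ry":0,"rz":-24,"dx":-13.1,"dy":-7.7,"dz":0,"grip":70}
    - {"rx":0,"ry":0,"rz":-24,"dx":-13.1,"dy":-7.7,"dz":0,"grip":70}
    - {"rx":0,"ry":0,"rz":-24,"dx":-13.1,"dy":-7.7,"dz":0,"grip":70}
    - {"rx":0,"ry":0,"rz":-24,"dx":-13.1,"dy":-7.7,"dz":0,"grip":70}
    - {"rx":0,"ry":0,"rz":-24,"dx":-13.1,"dy":-7.7,"dz":0,"grip":70}

```text
time_s: 1.12
eef_pos: [0.4014, 0.4421, 0.2396]
eef_rot: [[-1.0, 0.012, 0.0], [0.012, 1.0, 0.0], [-0.0, 0.0, -1.0]]
ft_force: [0.7, -0.4, -0.4]
width: 0.823
finger_force: 0.0
```

```bash
python3 -c "
from h import *
go(.418,-.161,.2,89.2)"
```

```text
from [0.4014 0.4421 0.2396] yaw 89.3 -> d [ -0.957 -24.113   1.575] rz 0.1 q [ 38.   7. 102.  -0.  72. -51.] t 1.1167
```

>>> step_arm:
  moves:
    - {"rx":0,"ry":0,"rz":0,"dx":-3,"dy":-12,"dz":0,"grip":70}
    - {"rx":0,"ry":0,"rz":0,"dx":-3,"dy":-12,"dz":0,"grip":70}
    - {"rx":0,"ry":0,"rz":0,"dx":-3,"dy":-12,"dz":0,"grip":70}
    - {"rx":0,"ry":0,"rz":0,"dx":-3,"dy":-12,"dz":0,"grip":70}
    - {"rx":0,"ry":0,"rz":0,"dx":-3,"dy":-12,"dz":0,"grip":70}

```text
time_s: 1.53
eef_pos: [0.4483, 0.2388, 0.2396]
eef_rot: [[-1.0, 0.015, 0.001], [0.015, 1.0, 0.0], [-0.001, 0.0, -1.0]]
ft_force: [-0.0, 0.6, -0.3]
width: 0.821
finger_force: 0.0
```

>>> step_arm:
  moves:
    - {"rx":0,"ry":0,"rz":0,"dx":-1,"dy":-12,"dz":0,"grip":70}
    - {"rx":0,"ry":0,"rz":0,"dx":-1,"dy":-12,"dz":0,"grip":70}
    - {"rx":0,"ry":0,"rz":0,"dx":-1,"dy":-12,"dz":0,"grip":70}
    - {"rx":0,"ry":0,"rz":0,"dx":-1,"dy":-12,"dz":0,"grip":70}
    - {"rx":0,"ry":0,"rz":0,"dx":-1,"dy":-12,"dz":0,"grip":70}

```text
time_s: 1.95
eef_pos: [0.4622, 0.0309, 0.2398]
eef_rot: [[-1.0, 0.015, 0.001], [0.015, 1.0, -0.0], [-0.001, -0.0, -1.0]]
ft_force: [0.3, 0.2, 1.5]
width: 0.819
finger_force: 0.0
```

```bash
python3 -c "
from h import *
go(.418,-.161,.2,89.2)"
```

```text
from [0.4622 0.0309 0.2398] yaw 89.16 -> d [ 1.658 -7.701  1.592] rz -0.04 q [ -9. -11. 119.   0.  72. -98.] t 1.95
```

>>> step_arm:
  moves:
    - {"rx":0,"ry":0,"rz":0,"dx":1.66,"dy":-7.7,"dz":1.6,"grip":70}
    - {"rx":0,"ry":0,"rz":0,"dx":1.66,"dy":-7.7,"dz":1.6,"grip":70}
    - {"rx":0,"ry":0,"rz":0,"dx":1.66,"dy":-7.7,"dz":1.6,"grip":70}
    - {"rx":0,"ry":0,"rz":0,"dx":1.66,"dy":-7.7,"dz":1.6,"grip":70}
    - {"rx":0,"ry":0,"rz":0,"dx":1.66,"dy":-7.7,"dz":1.6,"grip":70}

```text
time_s: 2.37
eef_pos: [0.4171, -0.1614, 0.1992]
eef_rot: [[-1.0, 0.016, 0.001], [0.016, 1.0, -0.001], [-0.001, -0.001, -1.0]]
ft_force: [0.5, -0.3, 0.0]
width: 0.817
finger_force: 0.0
```

>>> step_arm:
  moves:
    - {"rx":0,"ry":0,"rz":0,"dx":0,"dy":0,"dz":0,"grip":70}
    - {"rx":0,"ry":0,"rz":0,"dx":0,"dy":0,"dz":0,"grip":70}

```text
time_s: 2.53
eef_pos: [0.4175, -0.1605, 0.1991]
eef_rot: [[-1.0, 0.019, -0.0], [0.019, 1.0, 0.001], [0.0, 0.001, -1.0]]
ft_force: [0.4, -0.1, 0.2]
width: 0.818
finger_force: 0.0
```

```bash
python3 - <<'E'
from h import *
p,d=eyes.read_camera("wrist"); cv2.imwrite("pics/w1.png",p); w=cloud("wrist",d); Z=w[...,2]
c=np.array([.418,-.161]); near=np.hypot(w[...,0]-c[0],w[...,1]-c[1])<.06
for a,b in((.09,.11),(.046,.06)):
    m=near&(Z>a)&(Z<b); print(m.sum())
    if m.sum()>20: print(cv2.minAreaRect((w[m][:,:2]*1000).astype(np.float32)),np.median(w[m],0))
go(.418,-.161,.066,89.2)
E
```

```text
2459
((417.1028747558594, -160.77105712890625), (27.776819229125977, 62.57697677612305), 89.7017593383789) [ 0.41473881 -0.16052597  0.0999854 ]
2928
((417.52850341796875, -160.5709228515625), (62.03950119018555, 83.05888366699219), 89.45816040039062) [ 0.4071361  -0.15886473  0.05441529]
from [ 0.4179 -0.1595  0.1994] yaw 89.03 -> d [-3.000e-03 -6.300e-02  5.337e+00] rz -0.17 q [ -34.  -11.  123.    0.   68. -123.] t 2.5833
```

View pics/w1.png

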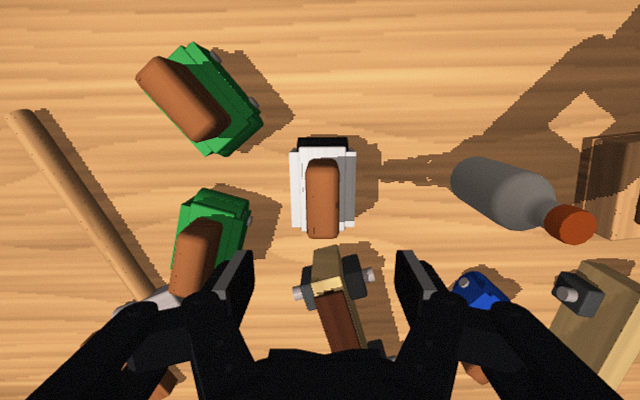

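The wrist view shows the white roller at (322,190), grip centred and clear of its neighbours: green ones to the left, bottle to the right. The measured centre (0.417,-0.161) agrees with the first estimate, so I descend.

>>> step_arm:
  moves:
    - {"rx":0,"ry":0,"rz":-0.4,"dx":0.02,"dy":-0.04,"dz":2,"grip":70}
    - {"rx":0,"ry":0,"rz":-0.4,"dx":0.02,"dy":-0.04,"dz":3.4,"grip":70}
    - {"rx":0,"ry":0,"rz":-0.4,"dx":0.02,"dy":-0.04,"dz":4.5,"grip":70}
    - {"rx":0,"ry":0,"rz":-0.4,"dx":0.02,"dy":-0.04,"dz":5.2,"grip":70}
    - {"rx":0,"ry":0,"rz":-0.4,"dx":0.02,"dy":-0.04,"dz":5.3,"grip":70}

```text
time_s: 3.0
eef_pos: [0.4155, -0.1569, 0.0633]
eef_rot: [[-1.0, 0.005, -0.006], [0.005, 1.0, 0.005], [0.006, 0.005, -1.0]]
ft_force: [-0.7, 0.8, -0.4]
width: 0.819
finger_force: 0.0
```

>>> step_arm:
  moves:
    - {"rx":0,"ry":0,"rz":0,"dx":0,"dy":0,"dz":0,"grip":50}
    - {"rx":0,"ry":0,"rz":0,"dx":0,"dy":0,"dz":0,"grip":40}
    - {"rx":0,"ry":0,"rz":0,"dx":0,"dy":0,"dz":0,"grip":20}
    - {"rx":0,"ry":0,"rz":0,"dx":0,"dy":0,"dz":0,"grip":10}
    - {"rx":0,"ry":0,"rz":0,"dx":0,"dy":0,"dz":0,"grip":10}
  grip_force: 100

```text
time_s: 3.42
eef_pos: [0.4193, -0.1608, 0.0691]
eef_rot: [[-1.0, 0.008, 0.004], [0.008, 1.0, -0.002], [-0.004, -0.002, -1.0]]
ft_force: [0.8, 0.7, 6.5]
width: 0.319
finger_force: 97.9
```

>>> step_arm:
  moves:
    - {"rx":0,"ry":0,"rz":0,"dx":0,"dy":0,"dz":0,"grip":10}
    - {"rx":0,"ry":0,"rz":0,"dx":0,"dy":0,"dz":0,"grip":10}
    - {"rx":0,"ry":0,"rz":0,"dx":0,"dy":0,"dz":0,"grip":10}

```text
time_s: 3.67
eef_pos: [0.4193, -0.1609, 0.0691]
eef_rot: [[-1.0, 0.008, 0.004], [0.008, 1.0, -0.002], [-0.004, -0.002, -1.0]]
ft_force: [0.6, 0.4, 6.1]
width: 0.318
finger_force: 98.1
```

>>> step_arm:
  moves:
    - {"rx":0,"ry":0,"rz":0,"dx":0,"dy":0,"dz":-1,"grip":10}
    - {"rx":0,"ry":0,"rz":0,"dx":0,"dy":0,"dz":-2,"grip":10}
    - {"rx":0,"ry":0,"rz":0,"dx":0,"dy":0,"dz":-3,"grip":10}
    - {"rx":0,"ry":0,"rz":0,"dx":0,"dy":0,"dz":-4,"grip":10}
    - {"rx":0,"ry":0,"rz":0,"dx":0,"dy":0,"dz":-4.5,"grip":10}

```text
time_s: 4.08
eef_pos: [0.4177, -0.1602, 0.1813]
eef_rot: [[-1.0, 0.008, 0.002], [0.008, 1.0, -0.001], [-0.002, -0.001, -1.0]]
ft_force: [1.4, -0.7, -6.0]
width: 0.312
finger_force: 100.9
```

>>> step_arm:
  moves:
    - {"rx":0,"ry":0,"rz":0,"dx":0,"dy":0,"dz":0,"grip":10}
    - {"rx":0,"ry":0,"rz":0,"dx":0,"dy":0,"dz":0,"grip":10}
    - {"rx":0,"ry":0,"rz":0,"dx":0,"dy":0,"dz":0,"grip":10}

```text
time_s: 4.33
eef_pos: [0.4161, -0.1591, 0.177]
eef_rot: [[-1.0, 0.008, -0.004], [0.008, 1.0, 0.003], [0.004, 0.002, -1.0]]
ft_force: [-0.4, 0.6, -6.5]
width: 0.317
finger_force: 100.9
```

```bash
python3 - <<'E'
from h import *
s=arm.state(); p0=np.array(s["eef_pos"]); print(s["ft_force"],s["finger_force"])
p,d=eyes.read_camera("wrist"); cv2.imwrite("pics/w2.png",p); w=cloud("wrist",d); Z=w[...,2]-p0[2]+.0691
near=np.hypot(w[...,0]-p0[0],w[...,1]-p0[1])<.06
for a,b in((.085,.11),(.044,.06)):
    m=near&(Z>a)&(Z<b)
    if m.sum()>20: print(m.sum(),cv2.minAreaRect((w[m][:,:2]*1000).astype(np.float32)),np.median(Z[m]))
go(.5444+.002,-.1488,.181,104.8)
E
```

```text
[-0.37678736  0.59075373 -6.49872352] 100.8882737159729
11841 ((407.5335388183594, -156.95217895507812), (65.01441955566406, 67.49149322509766), 40.4149055480957) 0.09964380767637601
5593 ((395.3486633300781, -158.6293487548828), (62.30294418334961, 46.87222671508789), 89.52294921875) 0.054127999354602385
from [ 0.416  -0.1591  0.1768] yaw 89.54 -> d [-5.21   0.453 -0.191] rz -15.26 q [ -34.  -10.  125.   -0.   66. -124.] t 4.3833
```

View pics/w2.png

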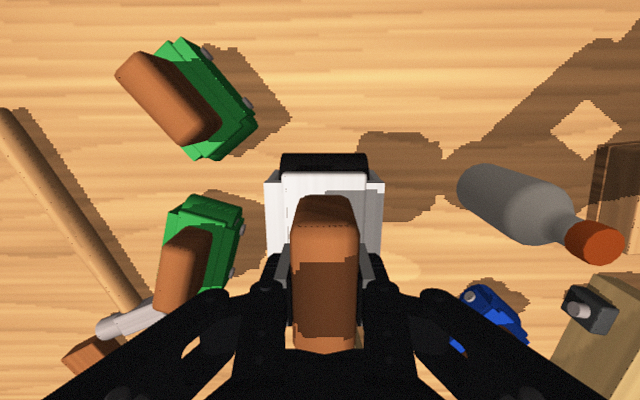

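The roller is held level in the wrist view, deck square at (325,230). Now moving over the near end of the lipping.

>>> step_arm:
  moves:
    - {"rx":0,"ry":0,"rz":-5,"dx":-1.4,"dy":0.1,"dz":-0.2,"grip":10}
    - {"rx":0,"ry":0,"rz":-10,"dx":-2.8,"dy":0.2,"dz":-0.2,"grip":10}
    - {"rx":0,"ry":0,"rz":-15.5,"dx":-4.2,"dy":0.35,"dz":-0.2,"grip":10}
    - {"rx":0,"ry":0,"rz":-15.5,"dx":-5.1,"dy":0.45,"dz":-0.2,"grip":10}
    - {"rx":0,"ry":0,"rz":-15.5,"dx":-5.1,"dy":0.45,"dz":-0.2,"grip":10}

```text
time_s: 4.8
eef_pos: [0.5482, -0.1492, 0.1823]
eef_rot: [[-0.965, -0.261, 0.001], [-0.261, 0.965, 0.001], [-0.001, 0.001, -1.0]]
ft_force: [-0.8, -1.1, -6.0]
width: 0.317
finger_force: 100.7
```

>>> step_arm:
  moves:
    - {"rx":0,"ry":0,"rz":0,"dx":0,"dy":0,"dz":0,"grip":10}
    - {"rx":0,"ry":0,"rz":0,"dx":0,"dy":0,"dz":0,"grip":10}
    - {"rx":0,"ry":0,"rz":0,"dx":0,"dy":0,"dz":0,"grip":10}

```text
time_s: 5.05
eef_pos: [0.5437, -0.1495, 0.1827]
eef_rot: [[-0.966, -0.259, -0.003], [-0.259, 0.966, 0.001], [0.003, 0.002, -1.0]]
ft_force: [-0.0, 0.7, -6.2]
width: 0.318
finger_force: 100.7
```

```bash
python3 - <<'E'
from h import *
go(.5444,-.1488,.157,105.1)
p,d=eyes.read_camera("wrist"); cv2.imwrite("pics/w3.png",p)
E
```

```text
from [ 0.5437 -0.1495  0.1827] yaw 105.02 -> d [-0.038  0.017  1.028] rz -0.08 q [ -26.    6.  109.   -0.   66. -131.] t 5.05
```

View pics/w3.png

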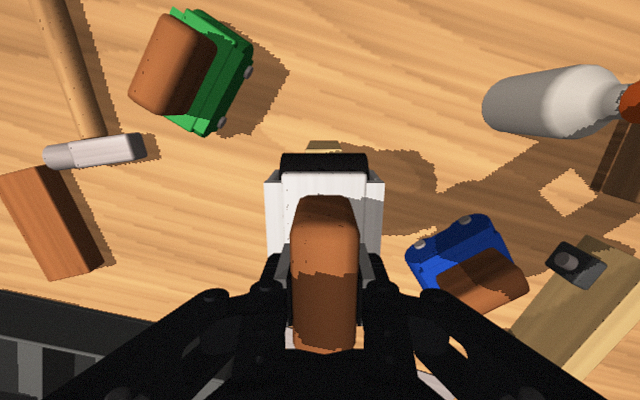

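The view shows the roller lined up with the board, whose end peeks out at (325,146) on the roller's centreline. Pressing down gradually.

>>> step_arm:
  moves:
    - {"rx":0,"ry":0,"rz":0,"dx":0,"dy":0,"dz":0.4,"grip":10}
    - {"rx":0,"ry":0,"rz":0,"dx":0,"dy":0,"dz":0.8,"grip":10}
    - {"rx":0,"ry":0,"rz":0,"dx":0,"dy":0,"dz":1.1,"grip":10}
    - {"rx":0,"ry":0,"rz":0,"dx":0,"dy":0,"dz":1.3,"grip":10}
    - {"rx":0,"ry":0,"rz":0,"dx":0,"dy":0,"dz":1.5,"grip":10}
  grip_force: 120

```text
time_s: 5.52
eef_pos: [0.5466, -0.1494, 0.1498]
eef_rot: [[-0.966, -0.258, 0.003], [-0.258, 0.966, 0.002], [-0.003, 0.001, -1.0]]
ft_force: [-4.3, 7.2, 24.1]
width: 0.314
finger_force: 121.7
```

>>> step_arm:
  moves:
    - {"rx":0,"ry":0,"rz":0,"dx":0,"dy":0,"dz":0,"grip":10}
    - {"rx":0,"ry":0,"rz":0,"dx":0,"dy":0,"dz":0,"grip":10}

```text
time_s: 5.68
eef_pos: [0.547, -0.1492, 0.1501]
eef_rot: [[-0.966, -0.259, 0.004], [-0.259, 0.966, 0.002], [-0.005, 0.001, -1.0]]
ft_force: [-0.9, 4.9, 6.2]
width: 0.317
finger_force: 119.4
```

At TCP height 0.150 the wheel undersides are at 0.081, so the first length appears home. I add pressure and roll towards the far end.

>>> step_arm:
  moves:
    - {"rx":0,"ry":0,"rz":0,"dx":0,"dy":0,"dz":0.3,"grip":10}
    - {"rx":0,"ry":0,"rz":0,"dx":-0.3,"dy":0,"dz":0.4,"grip":10}
    - {"rx":0,"ry":0,"rz":0,"dx":-0.6,"dy":0,"dz":0.4,"grip":10}
    - {"rx":0,"ry":0,"rz":0,"dx":-0.9,"dy":0,"dz":0.4,"grip":10}
    - {"rx":0,"ry":0,"rz":0,"dx":-1.2,"dy":0,"dz":0.4,"grip":10}

```text
time_s: 6.1
eef_pos: [0.58, -0.1408, 0.1497]
eef_rot: [[-0.966, -0.258, 0.012], [-0.258, 0.966, 0.002], [-0.013, -0.001, -1.0]]
ft_force: [-6.4, 11.6, 34.0]
width: 0.312
finger_force: 123.1
```

```bash
python3 - <<'E'
from h import *
s=arm.state(); d=np.array(s["eef_pos"])[:2]-[.5975,-.1345]; u=np.array([.9655,.2605]); print("s,lat(TCP)",d@u,d@[-u[1],u[0]], s["ft_force"],s["eef_pos"],s["ft_torque"])
E
```

```text
s,lat(TCP) -0.018546643561286394 -0.001554608899466784 [-6.35902556 11.64422709 34.03653142] [ 0.57999908 -0.14083206  0.1496918 ] [ 2.49061668  1.88788059 -0.1667403 ]
```

>>> step_arm:
  moves:
    - {"rx":0,"ry":0,"rz":0,"dx":-0.3,"dy":0.05,"dz":0,"grip":10}
    - {"rx":0,"ry":0,"rz":0,"dx":-0.6,"dy":0.1,"dz":0,"grip":10}
    - {"rx":0,"ry":0,"rz":0,"dx":-0.9,"dy":0.1,"dz":0,"grip":10}
    - {"rx":0,"ry":0,"rz":0,"dx":-1.2,"dy":0.1,"dz":0,"grip":10}
    - {"rx":0,"ry":0,"rz":0,"dx":-1.5,"dy":0.1,"dz":0,"grip":10}

```text
time_s: 6.52
eef_pos: [0.6168, -0.1305, 0.1497]
eef_rot: [[-0.966, -0.258, 0.018], [-0.258, 0.966, -0.003], [-0.016, -0.007, -1.0]]
ft_force: [-3.6, 4.0, 28.8]
width: 0.319
finger_force: 122.4
```

```bash
python3 - <<'E'
from h import *
s=arm.state(); d=np.array(s["eef_pos"])[:2]-[.5975,-.1345]; u=np.array([.9655,.2605]); print("s,lat(TCP)",d@u,d@[-u[1],u[0]], s["ft_force"],s["eef_pos"],s["ft_torque"])
E
```

```text
s,lat(TCP) 0.01969509998843827 -0.0011715822858733343 [-3.63326599  4.00400381 28.84225869] [ 0.61681984 -0.13050079  0.14966728] [ 1.23055796  0.75430653 -0.14542507]
```

>>> step_arm:
  moves:
    - {"rx":0,"ry":0,"rz":0,"dx":-0.3,"dy":0,"dz":0.1,"grip":10}
    - {"rx":0,"ry":0,"rz":0,"dx":-0.6,"dy":0,"dz":0.2,"grip":10}
    - {"rx":0,"ry":0,"rz":0,"dx":-0.9,"dy":0,"dz":0.2,"grip":10}
    - {"rx":0,"ry":0,"rz":0,"dx":-1.2,"dy":0,"dz":0.2,"grip":10}
    - {"rx":0,"ry":0,"rz":0,"dx":-1.4,"dy":0,"dz":0.2,"grip":10}

```text
time_s: 6.93
eef_pos: [0.6527, -0.1211, 0.1497]
eef_rot: [[-0.966, -0.259, 0.023], [-0.259, 0.966, -0.003], [-0.021, -0.009, -1.0]]
ft_force: [-4.5, 7.1, 38.9]
width: 0.31
finger_force: 123.6
```

```bash
python3 - <<'E'
from h import *
s=arm.state(); d=np.array(s["eef_pos"])[:2]-[.5975,-.1345]; u=np.array([.9655,.2605]); print("s,lat(TCP)",d@u,d@[-u[1],u[0]], s["ft_force"],s["eef_pos"],s["ft_torque"])
E
```

```text
s,lat(TCP) 0.056776635450051696 -0.0014681485137986716 [-4.46496176  7.1298505  38.94105153] [ 0.65269751 -0.12112786  0.14974057] [ 1.51771421  1.6471989  -0.14768931]
```

Height stayed constant over both lengths. One firm return pass comes next.

>>> step_arm:
  moves:
    - {"rx":0,"ry":0,"rz":0,"dx":0.4,"dy":0,"dz":0,"grip":10}
    - {"rx":0,"ry":0,"rz":0,"dx":0.8,"dy":0,"dz":0,"grip":10}
    - {"rx":0,"ry":0,"rz":0,"dx":1.2,"dy":0,"dz":0,"grip":10}
    - {"rx":0,"ry":0,"rz":0,"dx":1.6,"dy":0,"dz":0,"grip":10}
    - {"rx":0,"ry":0,"rz":0,"dx":2.0,"dy":0,"dz":0,"grip":10}

```text
time_s: 7.35
eef_pos: [0.6061, -0.1337, 0.1496]
eef_rot: [[-0.966, -0.257, 0.03], [-0.258, 0.966, -0.002], [-0.028, -0.009, -1.0]]
ft_force: [2.2, 10.3, 39.8]
width: 0.312
finger_force: 124.0
```

>>> step_arm:
  moves:
    - {"rx":0,"ry":0,"rz":0,"dx":0.4,"dy":0,"dz":-0.1,"grip":10}
    - {"rx":0,"ry":0,"rz":0,"dx":0.8,"dy":0,"dz":-0.1,"grip":10}
    - {"rx":0,"ry":0,"rz":0,"dx":1.2,"dy":0,"dz":-0.1,"grip":10}
    - {"rx":0,"ry":0,"rz":0,"dx":1.6,"dy":0,"dz":-0.1,"grip":10}
    - {"rx":0,"ry":0,"rz":0,"dx":2.0,"dy":0,"dz":-0.1,"grip":10}

```text
time_s: 7.77
eef_pos: [0.5562, -0.147, 0.1498]
eef_rot: [[-0.966, -0.257, 0.024], [-0.257, 0.966, -0.001], [-0.023, -0.007, -1.0]]
ft_force: [0.1, 11.0, 38.6]
width: 0.312
finger_force: 123.7
```

```bash
python3 - <<'E'
from h import *
s=arm.state(); d=np.array(s["eef_pos"])[:2]-[.5975,-.1345]; u=np.array([.9655,.2605]); print("s,lat(TCP)",d@u,d@[-u[1],u[0]], s["ft_force"],s["eef_pos"],s["ft_torque"])
E
```

```text
s,lat(TCP) -0.04308881830282944 -0.0013019044398170023 [ 0.11170345 10.98551906 38.58274918] [ 0.55623898 -0.146981    0.14976086] [ 2.72389548  0.49026352 -0.02141652]
```

>>> step_arm:
  moves:
    - {"rx":0,"ry":0,"rz":0,"dx":0,"dy":0,"dz":-0.5,"grip":10}
    - {"rx":0,"ry":0,"rz":0,"dx":0,"dy":0,"dz":-1.2,"grip":10}
    - {"rx":0,"ry":0,"rz":0,"dx":0,"dy":0,"dz":-2,"grip":10}
    - {"rx":0,"ry":0,"rz":0,"dx":0,"dy":0,"dz":-2.4,"grip":10}
    - {"rx":0,"ry":0,"rz":0,"dx":0,"dy":0,"dz":-2.4,"grip":10}

```text
time_s: 8.18
eef_pos: [0.5484, -0.1475, 0.1969]
eef_rot: [[-0.966, -0.26, 0.005], [-0.26, 0.966, -0.002], [-0.004, -0.004, -1.0]]
ft_force: [0.4, 1.3, -4.8]
width: 0.313
finger_force: 118.7
```

>>> step_arm:
  moves:
    - {"rx":0,"ry":0,"rz":5,"dx":1.4,"dy":0,"dz":0,"grip":10}
    - {"rx":0,"ry":0,"rz":10,"dx":2.8,"dy":0.5,"dz":0,"grip":10}
    - {"rx":0,"ry":0,"rz":15.5,"dx":4.2,"dy":0.8,"dz":0,"grip":10}
    - {"rx":0,"ry":0,"rz":15.5,"dx":5.4,"dy":0.9,"dz":0,"grip":10}
    - {"rx":0,"ry":0,"rz":15.5,"dx":5.4,"dy":0.9,"dz":0,"grip":10}

```text
time_s: 8.6
eef_pos: [0.4049, -0.1587, 0.1905]
eef_rot: [[-1.0, 0.009, -0.009], [0.009, 1.0, 0.003], [0.009, 0.003, -1.0]]
ft_force: [1.6, 0.8, -7.5]
width: 0.316
finger_force: 119.1
```

>>> step_arm:
  moves:
    - {"rx":0,"ry":0,"rz":0,"dx":0,"dy":0,"dz":0,"grip":10}
    - {"rx":0,"ry":0,"rz":0,"dx":0,"dy":0,"dz":0,"grip":10}
    - {"rx":0,"ry":0,"rz":0,"dx":0,"dy":0,"dz":0,"grip":10}

```text
time_s: 8.85
eef_pos: [0.4114, -0.1602, 0.1941]
eef_rot: [[-1.0, 0.008, 0.0], [0.008, 1.0, 0.0], [-0.0, 0.0, -1.0]]
ft_force: [-0.2, 0.1, -6.5]
width: 0.312
finger_force: 119.2
```

```bash
cat > chk.py <<'E'
from h import *
u=np.array([.9655,.2605]); n=np.array([-u[1],u[0]])
for c in("top","scene"):
    p,d=eyes.read_camera(c); cv2.imwrite(f"pics/{c}1.png",p); w=cloud(c,d); e=w[...,:2]-[.5975,-.1345]; s=e@u; l=e@n
    print(c,[(k,int(m.sum()),round(float(np.median(w[m][:,2])),4)) for k in range(-95,100,10) for m in [(abs(s-k/1000)<.005)&(abs(l)<.01)&(w[...,2]>.06)&(w[...,2]<.1)] if m.sum()>3])
E
python3 chk.py; python3 - <<'E'
from h import *
s=arm.state();print(s["eef_rot"],s["ft_force"]); go(.4193,-.161,.09,89.5)
E
```

```text
top [(-95, 62, 0.075), (-85, 64, 0.081), (-75, 60, 0.0813), (-65, 58, 0.0812), (-55, 56, 0.0816), (-45, 59, 0.0818), (-35, 55, 0.0812), (-25, 59, 0.0811), (-15, 58, 0.0813), (-5, 50, 0.0814), (5, 60, 0.0812), (15, 58, 0.0819), (25, 54, 0.0814), (35, 57, 0.0816), (45, 52, 0.0813), (55, 52, 0.0817), (65, 55, 0.0811), (75, 53, 0.0813), (85, 47, 0.0811), (95, 44, 0.0754)]
scene [(-95, 29, 0.075), (-85, 31, 0.0809), (-75, 32, 0.0813), (-65, 31, 0.0808), (-55, 28, 0.081), (-45, 38, 0.0811), (-35, 31, 0.0808), (-25, 34, 0.0813), (-15, 32, 0.0807), (-5, 34, 0.0805), (5, 36, 0.0815), (15, 33, 0.0811), (25, 33, 0.0809), (35, 33, 0.0812), (45, 36, 0.081), (55, 35, 0.0805), (65, 35, 0.0807), (75, 34, 0.0812), (85, 33, 0.0805), (95, 33, 0.0749)]
[[-9.99973880e-01  7.22774337e-03 -1.84356961e-06]
 [ 7.22774317e-03  9.99973875e-01  9.30090385e-05]
 [ 2.51576691e-06  9.29932842e-05 -9.99999996e-01]] [ 0.00875304  0.72627314 -6.54816004]
from [ 0.4115 -0.1601  0.1943] yaw 89.59 -> d [-0.313 -0.033  4.171] rz 0.09 q [ -34.  -12.  124.    0.   67. -124.] t 8.95
```

Both lengths now read 81 mm along their whole extent in both cameras, with the bare board ends at 75 mm: fully home. Setting the roller down at its old place.

>>> step_arm:
  moves:
    - {"rx":0,"ry":0,"rz":0,"dx":-0.3,"dy":0,"dz":1.2,"grip":10}
    - {"rx":0,"ry":0,"rz":0,"dx":-0.3,"dy":0,"dz":2.4,"grip":10}
    - {"rx":0,"ry":0,"rz":0,"dx":-0.3,"dy":0,"dz":3.4,"grip":10}
    - {"rx":0,"ry":0,"rz":0,"dx":-0.3,"dy":0,"dz":4.1,"grip":10}
    - {"rx":0,"ry":0,"rz":0,"dx":-0.3,"dy":0,"dz":4.2,"grip":10}

```text
time_s: 9.37
eef_pos: [0.4162, -0.1583, 0.0853]
eef_rot: [[-1.0, 0.007, -0.007], [0.007, 1.0, 0.005], [0.007, 0.005, -1.0]]
ft_force: [-1.3, 0.1, -6.3]
width: 0.317
finger_force: 118.9
```

>>> step_arm:
  moves:
    - {"rx":0,"ry":0,"rz":0,"dx":0,"dy":0,"dz":0.2,"grip":10}
    - {"rx":0,"ry":0,"rz":0,"dx":0,"dy":0,"dz":0.4,"grip":10}
    - {"rx":0,"ry":0,"rz":0,"dx":0,"dy":0,"dz":0.6,"grip":10}
    - {"rx":0,"ry":0,"rz":0,"dx":0,"dy":0,"dz":0.75,"grip":10}
    - {"rx":0,"ry":0,"rz":0,"dx":0,"dy":0,"dz":0.75,"grip":10}

```text
time_s: 9.78
eef_pos: [0.4183, -0.1601, 0.0705]
eef_rot: [[-1.0, 0.008, -0.0], [0.008, 1.0, 0.0], [0.0, 0.0, -1.0]]
ft_force: [-0.9, -0.0, -6.3]
width: 0.314
finger_force: 119.1
```

>>> step_arm:
  moves:
    - {"rx":0,"ry":0,"rz":0,"dx":0,"dy":0,"dz":0,"grip":10}
    - {"rx":0,"ry":0,"rz":0,"dx":0,"dy":0,"dz":0,"grip":10}

```text
time_s: 9.95
eef_pos: [0.4186, -0.1604, 0.0711]
eef_rot: [[-1.0, 0.008, 0.001], [0.008, 1.0, -0.001], [-0.001, -0.001, -1.0]]
ft_force: [0.5, 0.2, -6.0]
width: 0.317
finger_force: 119.1
```

>>> step_arm:
  moves:
    - {"rx":0,"ry":0,"rz":0,"dx":0,"dy":0,"dz":0.05,"grip":10}
    - {"rx":0,"ry":0,"rz":0,"dx":0,"dy":0,"dz":0.1,"grip":10}
    - {"rx":0,"ry":0,"rz":0,"dx":0,"dy":0,"dz":0.14,"grip":10}
    - {"rx":0,"ry":0,"rz":0,"dx":0,"dy":0,"dz":0.14,"grip":10}
    - {"rx":0,"ry":0,"rz":0,"dx":0,"dy":0,"dz":0.14,"grip":10}

```text
time_s: 10.37
eef_pos: [0.4199, -0.1607, 0.0692]
eef_rot: [[-1.0, 0.009, 0.003], [0.009, 1.0, -0.001], [-0.003, -0.001, -1.0]]
ft_force: [-0.5, 1.9, 5.4]
width: 0.313
finger_force: 121.0
```

>>> step_arm:
  moves:
    - {"rx":0,"ry":0,"rz":0,"dx":0,"dy":0,"dz":-0.08,"grip":10}
    - {"rx":0,"ry":0,"rz":0,"dx":0,"dy":0,"dz":-0.08,"grip":30}
    - {"rx":0,"ry":0,"rz":0,"dx":0,"dy":0,"dz":-0.08,"grip":40}
    - {"rx":0,"ry":0,"rz":0,"dx":0,"dy":0,"dz":-0.08,"grip":55}
    - {"rx":0,"ry":0,"rz":0,"dx":0,"dy":0,"dz":-0.08,"grip":70}
  grip_force: 30

```text
time_s: 10.78
eef_pos: [0.4185, -0.1604, 0.0693]
eef_rot: [[-1.0, 0.008, 0.001], [0.008, 1.0, -0.001], [-0.001, -0.001, -1.0]]
ft_force: [-0.7, -0.1, -0.1]
width: 0.736
finger_force: 0.0
```

>>> step_arm:
  moves:
    - {"rx":0,"ry":0,"rz":0,"dx":0,"dy":0,"dz":0,"grip":70}
    - {"rx":0,"ry":0,"rz":0,"dx":0,"dy":0,"dz":0,"grip":70}

```text
time_s: 10.95
eef_pos: [0.4183, -0.1602, 0.0692]
eef_rot: [[-1.0, 0.008, 0.0], [0.008, 1.0, -0.0], [-0.0, -0.0, -1.0]]
ft_force: [-0.4, 0.3, -0.4]
width: 0.813
finger_force: 0.0
```

>>> step_arm:
  moves:
    - {"rx":0,"ry":0,"rz":0,"dx":0,"dy":0,"dz":-0.6,"grip":70}
    - {"rx":0,"ry":0,"rz":0,"dx":0,"dy":0,"dz":-1.6,"grip":70}
    - {"rx":0,"ry":0,"rz":0,"dx":0,"dy":0,"dz":-3,"grip":70}
    - {"rx":0,"ry":0,"rz":0,"dx":0,"dy":0,"dz":-4.4,"grip":70}
    - {"rx":0,"ry":0,"rz":0,"dx":0,"dy":0,"dz":-5.6,"grip":70}

```text
time_s: 11.37
eef_pos: [0.4183, -0.1602, 0.2113]
eef_rot: [[-1.0, 0.008, 0.001], [0.008, 1.0, -0.001], [-0.001, -0.001, -1.0]]
ft_force: [1.1, -0.2, 0.2]
width: 0.819
finger_force: 0.0
```

>>> step_arm:
  moves:
    - {"rx":0,"ry":0,"rz":0,"dx":0,"dy":0,"dz":0,"grip":70}
    - {"rx":0,"ry":0,"rz":0,"dx":0,"dy":0,"dz":0,"grip":70}
    - {"rx":0,"ry":0,"rz":0,"dx":0,"dy":0,"dz":0,"grip":70}
    - {"rx":0,"ry":0,"rz":0,"dx":0,"dy":0,"dz":0,"grip":70}

```text
time_s: 11.7
eef_pos: [0.4173, -0.1595, 0.2072]
eef_rot: [[-1.0, 0.008, -0.003], [0.008, 1.0, 0.002], [0.003, 0.002, -1.0]]
ft_force: [0.4, -0.7, -0.4]
width: 0.82
finger_force: 0.0
```

```bash
python3 chk.py; python3 - <<'E'
from h import *
p,d=eyes.read_camera("wrist"); cv2.imwrite("pics/w4.png",p); w=cloud("wrist",d); Z=w[...,2]
near=np.hypot(w[...,0]-.417,w[...,1]+.161)<.06
for a,b in((.09,.11),(.046,.06)):
    m=near&(Z>a)&(Z<b); print(m.sum(),cv2.minAreaRect((w[m][:,:2]*1000).astype(np.float32)),np.percentile(Z[m],[5,50,95]))
    P=w[m]; print("tilt deg",np.degrees(np.linalg.lstsq(np.c_[P[:,:2],np.ones(len(P))],P[:,2],rcond=None)[0][:2]))
print(arm.state()["eef_pos"],arm.state()["time_s"],arm.state()["joint_velocities"])
E
```

```text
top [(-95, 34, 0.0751), (-85, 62, 0.0813), (-75, 58, 0.0813), (-65, 58, 0.0809), (-55, 58, 0.0812), (-45, 61, 0.0814), (-35, 56, 0.0813), (-25, 58, 0.0813), (-15, 56, 0.0818), (-5, 52, 0.0816), (5, 61, 0.0812), (15, 57, 0.0815), (25, 56, 0.0812), (35, 54, 0.0816), (45, 53, 0.0812), (55, 55, 0.0811), (65, 55, 0.0812), (75, 56, 0.0814), (85, 46, 0.0813), (95, 44, 0.0752)]
scene [(-95, 27, 0.0758), (-85, 33, 0.0809), (-75, 32, 0.0814), (-65, 30, 0.0806), (-55, 30, 0.081), (-45, 35, 0.081), (-35, 32, 0.081), (-25, 33, 0.081), (-15, 34, 0.0808), (-5, 35, 0.0806), (5, 34, 0.0812), (15, 35, 0.0808), (25, 35, 0.0811), (35, 34, 0.0809), (45, 34, 0.0815), (55, 35, 0.0805), (65, 33, 0.0807), (75, 34, 0.0807), (85, 38, 0.0802), (95, 32, 0.0748)]
2324 ((415.9129333496094, -160.50997924804688), (27.9003963470459, 62.5421142578125), 89.71224212646484) [0.0956358  0.09995355 0.10135522]
tilt deg [ 1.02972477 -0.13701214]
2827 ((416.4508972167969, -160.50143432617188), (62.020198822021484, 83.49691009521484), 89.56509399414062) [0.05285421 0.05436596 0.05581155]
tilt deg [-0.01768499 -0.0766697 ]
[ 0.41750373 -0.15965633  0.20744327] 11.85 [ 0.05581974 -0.05979088 -0.43952749 -0.05769504 -0.03737868 -0.04369314]
```

View pics/scene1.png

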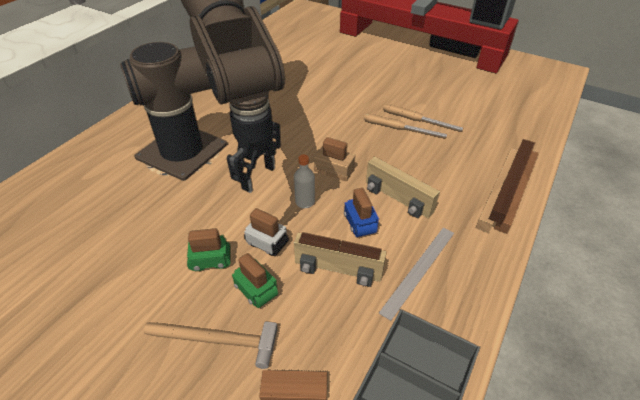

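The scene shows the roller upright on its wheels at (266,232), the gripper clear above it, the lipping flush at (340,250) and everything else undisturbed. Handing in.

```bash
python3 -c "
from bench import arm
print(arm.sign_off())"
```

```text
the job is handed in; nothing more can be done
None
```

Both lengths of lipping were rolled fully home (tops measured at 81 mm along their whole length), the roller stands released and level on its wheels at its old place, and the job was handed in at about 12 s.

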